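# Find the loose terminal bolt and hold its cap open

### The job

Tap the tops of the three bolts of the terminal strip in turn, left, then middle, then right, gently with the fingertips but firmly enough that a loose bolt sinks (one is loose and drops visibly, the other two are firm). Then lift the orange cap of the loose bolt by its tab to well over halfway up and finish while still holding it open, so that a colleague can get at the bolt. Leave the other two caps shut and do not disturb the spool, the jar and the pot nearby.

Things in the scene. Friction and masses are not known exactly. Their poses are not given: they have to be found in the camera images.
- strip_middle (a point): Middle of the top face (28 mm above the worktop) of the grey terminal strip, 206 mm long and 60 mm deep on a 76 x 216 x 4 mm steel base plate that is screwed down. Its axes: y along the row of bolts towards the left bolt (as the robot sees it), x away from the robot across the strip, z up. The three stations lie at y = +70 (left), 0 (middle), -70 mm (right); between them stand partitions 10 mm high.
- bolt_left_top (a point): Middle of the top of the left bolt's steel hexagon head, 19 mm across, 52 mm above the worktop; it stands through a 26 mm round window in its cap, 14 mm proud of the cap.
- bolt_left (a joint): How far the left bolt has gone down, in m. 0 at the start. A firm bolt gives 0.5 to 2 mm at most; the loose one goes down 6 mm once pushed with about 3 N, meets a stop, and stays down.
- cap_left (a joint): Opening angle of the left bolt's orange cap, rad: 0 shut, lying level, up to a stop at 1.45. The light cap (50 g) is hinged along its edge away from the robot, its tab swings up and away from the robot, and it falls shut when let go.
- tab_left (a point): Centre of the lift tab of the left cap: an upright round disc, 20 mm in diameter and 10 mm thick (thickness along the strip's y), 36 mm above the worktop when shut, 80 mm in front of the hinge axis and joined to the cap plate (52 mm wide, 4 mm thick, its near edge 24 mm behind the tab's centre) by a neck 10 mm wide, 7 mm high. It can be pinched from above across its thickness and turns between the pads.
- hinge_left (a point): Point on the left cap's hinge axis, in the middle of its width, 36 mm above the worktop; the axis runs along the strip's y. Axes as for the strip.
- bolt_mid_top (a point): Middle of the top of the middle bolt's steel hexagon head, 19 mm across, 52 mm above the worktop; it stands through a 26 mm round window in its cap, 14 mm proud of the cap.
- bolt_mid (a joint): How far the middle bolt has gone down, in m. 0 at the start. A firm bolt gives 0.5 to 2 mm at most; the loose one goes down 6 mm once pushed with about 3 N, meets a stop, and stays down.
- cap_mid (a joint): Opening angle of the middle bolt's orange cap, rad: 0 shut, lying level, up to a stop at 1.45. The light cap (50 g) is hinged along its edge away from the robot, its tab swings up and away from the robot, and it falls shut when let go.
- tab_mid (a point): Centre of the lift tab of the middle cap: an upright round disc, 20 mm in diameter and 10 mm thick (thickness along the strip's y), 36 mm above the worktop when shut, 80 mm in front of the hinge axis and joined to the cap plate (52 mm wide, 4 mm thick, its near edge 24 mm behind the tab's centre) by a neck 10 mm wide, 7 mm high. It can be pinched from above across its thickness and turns between the pads.
- hinge_mid (a point): Point on the middle cap's hinge axis, in the middle of its width, 36 mm above the worktop; the axis runs along the strip's y. Axes as for the strip.
- bolt_right_top (a point): Middle of the top of the right bolt's steel hexagon head, 19 mm across, 52 mm above the worktop; it stands through a 26 mm round window in its cap, 14 mm proud of the cap.
- bolt_right (a joint): How far the right bolt has gone down, in m. 0 at the start. A firm bolt gives 0.5 to 2 mm at most; the loose one goes down 6 mm once pushed with about 3 N, meets a stop, and stays down.
- cap_right (a joint): Opening angle of the right bolt's orange cap, rad: 0 shut, lying level, up to a stop at 1.45. The light cap (50 g) is hinged along its edge away from the robot, its tab swings up and away from the robot, and it falls shut when let go.
- tab_right (a point): Centre of the lift tab of the right cap: an upright round disc, 20 mm in diameter and 10 mm thick (thickness along the strip's y), 36 mm above the worktop when shut, 80 mm in front of the hinge axis and joined to the cap plate (52 mm wide, 4 mm thick, its near edge 24 mm behind the tab's centre) by a neck 10 mm wide, 7 mm high. It can be pinched from above across its thickness and turns between the pads.
- hinge_right (a point): Point on the right cap's hinge axis, in the middle of its width, 36 mm above the worktop; the axis runs along the strip's y. Axes as for the strip.
- white_spool: Bystander: white spool, 62 mm across and 51 mm high, behind the strip. Origin: middle of its underside.
- glass_pot: Bystander: small glass jar, 62 mm across and 66 mm high, behind the strip. Origin: middle of its underside.
- flux_pot: Bystander: small white pot, 46 mm across and 29 mm high, to the right of the strip. Origin: middle of its underside.
- magnifier_lamp: Black bench lamp, fixed, left of the strip: base and arm between x = 0.50 and 0.71, y = 0.02 and 0.26 in the robot's base frame (x ahead, y left), and a round head 0.28 to 0.37 m above the worktop that overhangs x = 0.56 to 0.72, y = -0.14 to 0.07. An arm that comes from the left should pass on the robot's side of it. Origin: near the middle of the lamp, on the worktop (about x = 0.61, y = 0.06).

How it is judged:
By the outcome, as a careful person would: the job done as asked, in the order asked, and still so for the second after the job is handed in, while the arm keeps its last pose, push and grip.
It also fails if it takes over 54 s, if anything falls off the work surface, if the arm or the gripper's body presses on something with over 40 N, if the wrist force passes 120 N, or if a joint passes its speed limit or range.

### The arm

A 6-joint arm with a two-finger parallel gripper is mounted at the origin on a cart in front of the work surface, level with it; the furniture and walls round the work are solid. World frame = base frame: x ahead of the robot, y to its left, z up, the work surface at z = 0. Lengths are in mm, angles in degrees, forces in N, time in s.
With the tool pointing down it reaches from about 375 to 750 mm from the base axis. Payload 9 kg.
Tool frame: the origin (TCP) lies on the mounting face of the last link; the fingertips stand 173 mm ahead of it and the grasp point (between the pads) lies 155 mm ahead of it (env.pinch_z is the distance from the TCP to the grasp point, in mm); z points along the fingers, y is the line along which they close (so a half turn about z gives the same grasp; the last joint's range is limited). The gripper opens to 85 mm and grips with 20 to 120 N. Pads are 22 mm wide; open, the fingers measure 114 mm over their backs; the gripper's body (76 mm by 85 mm) begins 54 mm behind the grasp point. The pads swing forward as they close: fully open they stand 13 mm farther back than shut.
Start: joints at [62.985, 5.964, 5.575, 89.605, 0, 77.527], TCP at [150.646, 580.795, 404.731] pointing down, gripper open.
Joint ranges: [-171.21, 171.21], [-48.23, 106.86], [-62.78, 66.21], [-105.2, 120.99], [-86.42, 89.51], [-180, 180]. Speed limits (degrees/s): [127.2, 127.2, 147.25, 180, 180, 180].

### API

Orientations are given as a 3x3 rotation matrix whose columns are the frame's x, y, z axes.
In Python, from station import env, eyes gives the robot as it stands.
- The arm moves only by the tool send_rows, never from a script. Its argument "increments" is a list of rows, each an object with "linear": the shift along the tool's x, y, z each as a share of 100 mm, from -1 to 1, a list of three; "roll": the turn about the tool's z as a share of 0.12 rad, from -1 to 1; "claw": the closure, from -1 (fully open) to 1 (shut). A call has 1 to 8 rows; each row shifts and turns the commanded pose from where the row before left it, along the tool's axes as they then stand; what a row does not reach is not made up. A row lasts 1/12 s, in which the tool goes at most 41.7 mm and 7.16 degrees, less where a joint would pass 70% of its speed; a pose out of reach is approached as far as the arm can. A call with a number of a shift or a turn outside -1 to 1 is refused whole. A call with a gripper value outside its range is refused whole. The fingers move at their own pace and stop on an object; the grip force is fixed at half the most. Time passes only in rows, so rows that do not move let the fingers close. It gives the time, the measured TCP pose, the force, the opening and the grip force at its end, in the units of the state.
- env.get_obs(): the state, without advancing time (a new reading comes with each control period).
- eyes.snapshot(name): name is "scene" or "top" or "wrist"; returns the picture (384x512x3 uint8, red, green, blue); there is no depth.
- eyes.get_calibration(name): a dict with "fx", "fy", "cx", "cy" (pixels), "extrinsics" (4x4, takes a point from world to camera coordinates); the wrist camera has in their place "hand_eye" (4x4, takes a point from camera to tool coordinates, whose origin is the TCP and whose axes are the flange's). Camera axes: x right, y down, z forward; pixel columns grow to the right and rows downward; lengths in mm; the calibration is good to about 2 mm. A picture is of the moment at which its call begins: read the wrist's pose just before it. get_calibration takes no time and is no camera call.
- env.hand_in(): hands the job in; it is judged then, once.
The state is a dict: "time_s": time; "qpos": joint angles; "joint_velocities": joint speeds; "joint_efforts": joint torques, N m; "position": TCP position; "orientation": TCP orientation; "contact_force": force on the tool from outside, world axes, zero at the start; "wrist_torque": the same for the moment, N m; "width": finger opening in mm; "finger_force": force on a finger pad.
Only numpy, scipy, OpenCV 4.12 (cv2) and the standard library are available. Lean on these libraries where they do the work, as an engineer would, in place of code of your own. Each camera call takes 0.05 s, during which the arm holds its last target. There are 200 camera calls.

## Working session

There is one attempt and no reset: what is moved stays moved. The work goes in short steps, Python scripts to look and compute and a tool call to move; the robot and the scene stay as the last step left them, time stands still between calls to the robot, and variables do not carry over. Pictures are saved under pics/ and viewed, at most 10 in all, crops included, and the job is handed in when it is done.

Besides the shell and the picture viewer there is one more tool, called after ">>>" as a command line: name --argument value ..., lists and objects as JSON in quotes. send_rows: Moves the arm, as the interface text tells. Shift numbers are shares of 100 mm and turn numbers shares of 0.12 rad, none past 1 either way. Its arguments: {"type":"object","properties":{"increments":{"type":"array","items":{"type":"object","properties":{"linear":{"type":"array","items":{"type":"number","minimum":-1,"maximum":1}},"roll":{"type":"number","minimum":-1,"maximum":1},"claw":{"type":"number"}}}}},"required":["increments"]}

```bash
mkdir -p pics; cat > h.py <<'E'
import numpy as np, cv2
from station import env, eyes
def snap(n,f):
    o=env.get_obs(); im=eyes.snapshot(n); cv2.imwrite('pics/'+f,cv2.cvtColor(im,cv2.COLOR_RGB2BGR)); return im,o
def ray(n,u,v,z,o=None):
    c=eyes.get_calibration(n); d=np.array([(u-c['cx'])/c['fx'],(v-c['cy'])/c['fy'],1])
    if n=='wrist':
        H=np.array(c['hand_eye']); T=np.eye(4); T[:3,:3]=o['orientation']; T[:3,3]=o['position']; M=T@H
    else: M=np.linalg.inv(np.array(c['extrinsics']))
    p=M[:3,3]; w=M[:3,:3]@d
    return p+w*(z-p[2])/w[2]
E
python3 - <<'E'
from h import *
a,o=snap('top','t1.png'); b,_=snap('scene','s1.png')
cv2.imwrite('pics/both.png',cv2.cvtColor(cv2.resize(np.vstack([a,b]),(400,600)),cv2.COLOR_RGB2BGR))
print(o['orientation'],o['width'],o['contact_force'])
for n in('top','scene'):print(n,np.linalg.inv(np.array(eyes.get_calibration(n)['extrinsics'])).round(2))
m=cv2.inRange(cv2.cvtColor(a,cv2.COLOR_RGB2HSV),(5,120,80),(22,255,255))
k,l,s,c=cv2.connectedComponentsWithStats(m)
for i in range(1,k):
    if s[i,4]>20: print(s[i],c[i].round(1),ray('top',*c[i],38).round(1))
E
```

```text
[[-9.67970075e-01  2.51064818e-01 -6.25166956e-04]
 [ 2.51065402e-01  9.67969425e-01 -1.16486812e-03]
 [ 3.12685095e-04 -1.28451528e-03 -9.99999126e-01]] 85.76341557638595 [-0.2885715  -0.49471538  0.31713278]
top [[-1.00000e-02 -9.80000e-01  1.90000e-01  3.04300e+02]
 [-1.00000e+00  1.00000e-02 -2.00000e-02 -2.23720e+02]
 [ 2.00000e-02 -1.90000e-01 -9.80000e-01  1.28048e+03]
 [ 0.00000e+00  0.00000e+00  0.00000e+00  1.00000e+00]]
scene [[-7.5000e-01 -5.0000e-01  4.3000e-01  1.4364e+02]
 [-6.6000e-01  5.9000e-01 -4.7000e-01  2.0812e+02]
 [-2.0000e-02 -6.4000e-01 -7.7000e-01  8.2108e+02]
 [ 0.0000e+00  0.0000e+00  0.0000e+00  1.0000e+00]]
[225  45  14   4  24] [231.5  46.1] [ 946.5 -183.8   38. ]
[226  49  13  13  74] [232.3  54.1] [ 922.3 -185.9   38. ]
[159  68  22  18 203] [169.2  75.1] [861.5 -12.2  38. ]
[ 9 82 19 18 40] [21.  92.4] [814.3 388.9  38. ]
[288 172  11  11  21] [291.8 177.8] [ 568.6 -341.7   38. ]
[312 183  11  11  24] [316.3 189.2] [ 537.1 -405.5   38. ]
[338 187  16   9  22] [345.7 190.3] [ 533.2 -483.2   38. ]
[281 190   8   9  51] [284.5 194.3] [ 524.4 -321.1   38. ]
[ 23 198  15  33 112] [ 30.5 214.8] [478.2 338.4  38. ]
[305 202   9   8  50] [308.8 205.5] [ 493.9 -384.2   38. ]
[330 212   8  10  53] [333.3 216.9] [ 462.9 -447.2   38. ]
[472 240  40   8 231] [492.7 244.2] [ 386.7 -858.8   38. ]
[  0 247  80   8 497] [ 42.1 250. ] [387.3 302.3  38. ]
[132 356  72  28 998] [166.6 368.6] [ 94.3 -20.9  38. ]
[119 377   9   7  37] [123. 381.] [67.4 84.3 38. ]
```

View pics/t1.png

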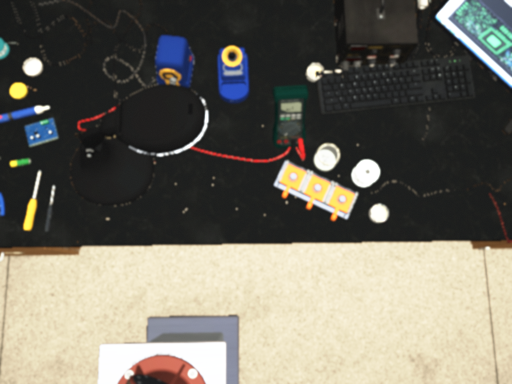

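View pics/s1.png

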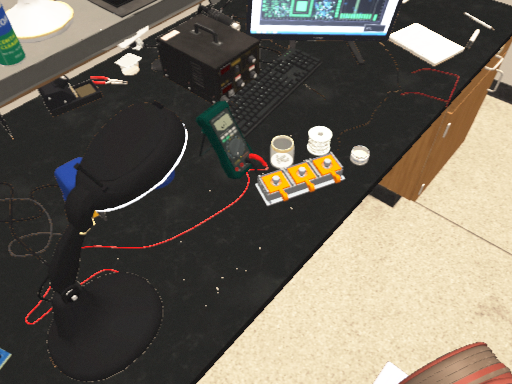

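The top view shows the strip's three orange tabs at about pixels (284,194), (309,206) and (333,217), with the spool and jar behind it, the flux pot to its right and the lamp to its left. The scene view agrees, so I'll move round on the robot's side of the lamp.

>>> send_rows --increments '[{"linear": [-0.285,-0.252,0],"roll": 0,"claw": -1},{"linear": [-0.285,-0.252,0],"roll": 0,"claw": -1},{"linear": [-0.285,-0.252,0],"roll": 0,"claw": -1},{"linear": [-0.285,-0.252,0],"roll": 0,"claw": -1},{"linear": [-0.285,-0.252,0],"roll": 0,"claw": -1},{"linear": [-0.285,-0.252,0],"roll": 0,"claw": -1},{"linear": [-0.285,-0.252,0],"roll": 0,"claw": -1},{"linear": [-0.285,-0.252,0],"roll": 0,"claw": -1}]'

```text
time_s: 0.77
position: [321.2, 326.8, 404.5]
orientation: [[-0.968, 0.251, -0.0], [0.251, 0.968, 0.0], [0.0, 0.0, -1.0]]
contact_force: [1.3, 1.3, -0.3]
width: 85.4
finger_force: 0.0
```

```bash
python3 -c "
from h import *
print({k:v for k,v in eyes.get_calibration('wrist').items()})"
```

```text
{'fx': 319.57961301916714, 'fy': 319.57961301916714, 'cx': 251.17449814878114, 'cy': 190.59886834696678, 'hand_eye': array([[ 7.28359440e-04, -9.59659120e-01, -2.81165153e-01,
         7.17468529e+01],
       [ 9.99999732e-01,  7.19942345e-04,  1.33231331e-04,
        -4.27234648e-01],
       [ 7.45660378e-05, -2.81165174e-01,  9.59659387e-01,
         3.05567643e+01],
       [ 0.00000000e+00,  0.00000000e+00,  0.00000000e+00,
         1.00000000e+00]])}
```

>>> send_rows --increments '[{"linear": [-0.184,-0.31,0],"roll": 0,"claw": -1},{"linear": [-0.184,-0.31,0],"roll": 0,"claw": -1},{"linear": [-0.184,-0.31,0],"roll": 0,"claw": -1},{"linear": [-0.184,-0.31,0],"roll": 0,"claw": -1},{"linear": [-0.184,-0.31,0],"roll": 0,"claw": -1},{"linear": [-0.184,-0.31,0],"roll": 0,"claw": -1},{"linear": [-0.184,-0.31,0],"roll": 0,"claw": -1},{"linear": [-0.184,-0.31,0],"roll": 0,"claw": -1}]'

```text
time_s: 1.43
position: [400.9, 49.6, 404.6]
orientation: [[-0.968, 0.251, 0.0], [0.251, 0.968, 0.0], [-0.0, 0.0, -1.0]]
contact_force: [1.0, 0.3, 0.0]
width: 85.4
finger_force: 0.0
```

>>> send_rows --increments '[{"linear": [-0.115,-0.345,0],"roll": 0,"claw": -1},{"linear": [-0.115,-0.345,0],"roll": 0,"claw": -1},{"linear": [-0.115,-0.345,0],"roll": 0,"claw": -1},{"linear": [-0.115,-0.345,0],"roll": 0,"claw": -1},{"linear": [-0.115,-0.345,0],"roll": 0,"claw": -1},{"linear": [-0.115,-0.345,0],"roll": 0,"claw": -1},{"linear": [-0.115,-0.345,0],"roll": 0,"claw": -1},{"linear": [-0.115,-0.345,0],"roll": 0,"claw": -1}]'

```text
time_s: 2.1
position: [420.3, -240.8, 404.4]
orientation: [[-0.968, 0.252, -0.0], [0.252, 0.968, 0.0], [0.0, 0.0, -1.0]]
contact_force: [0.9, 0.2, -0.0]
width: 85.8
finger_force: 0.0
```

>>> send_rows --increments '[{"linear": [-0.21,-0.255,0],"roll": 0,"claw": 1},{"linear": [-0.21,-0.255,0],"roll": 0,"claw": 1},{"linear": [-0.21,-0.255,0],"roll": 0,"claw": 1},{"linear": [-0.21,-0.255,0],"roll": 0,"claw": 1},{"linear": [-0.21,-0.255,0],"roll": 0,"claw": 1},{"linear": [0,0,0.3],"roll": 0.84,"claw": 1},{"linear": [0,0,0.3],"roll": 0.84,"claw": 1},{"linear": [0,0,0],"roll": 0,"claw": 1}]'

```text
time_s: 2.77
position: [489.4, -388.1, 337.3]
orientation: [[-0.896, 0.444, -0.006], [0.444, 0.896, 0.008], [0.009, 0.004, -1.0]]
contact_force: [-1.1, 0.4, -1.4]
width: -0.1
finger_force: 0.0
```

```bash
python3 - <<'E'
from h import *
a,o=snap('wrist','w1.png'); print(o['position'],o['orientation'],o['width'],o['contact_force'])
m=cv2.inRange(cv2.cvtColor(a,cv2.COLOR_RGB2HSV),(5,120,80),(22,255,255))
k,l,s,c=cv2.connectedComponentsWithStats(m)
for i in range(1,k):
    if s[i,4]>60: print(s[i],c[i].round(1),ray('wrist',*c[i],38,o).round(1))
E
```

```text
[ 489.41234633 -388.10185098  337.32350699] [[-0.89582272  0.44436587 -0.00637362]
 [ 0.44431597  0.89583536  0.00789532]
 [ 0.00921812  0.00424091 -0.99994852]] -0.09405751899230522 [-1.11880992  0.36110442 -1.41509978]
[ 230  177   57   92 1861] [260.5 219.4] [ 521.5 -393.7   38. ]
[ 304  176   62   92 3279] [334.4 231.6] [ 562.1 -338.6   38. ]
[ 151  178   61   91 3195] [181.6 233.4] [ 501.8 -463.9   38. ]
```

View pics/w1.png

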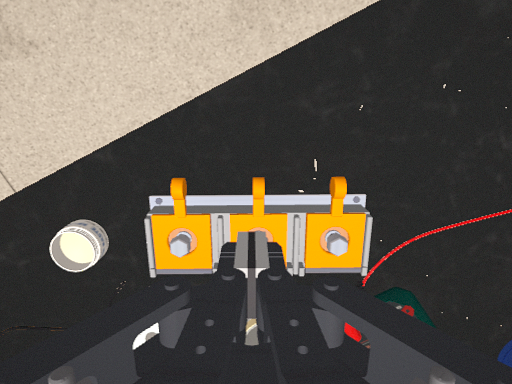

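The wrist picture shows the left bolt's head near (337,242) and the right one near (180,243), with the tabs near (339,187), (259,187) and (179,187). The flux pot is at (80,245), and the closed fingers cover the middle bolt.

```bash
python3 - <<'E'
from h import *
a=cv2.cvtColor(cv2.imread('pics/w1.png'),cv2.COLOR_BGR2RGB); o=env.get_obs()
g=cv2.cvtColor(a,cv2.COLOR_RGB2HSV)
for x0 in(155,312):
    r=g[222:264,x0:x0+50]; m=(((r[...,1]<70)&(r[...,2]>110))*255).astype(np.uint8)
    k,l,s,c=cv2.connectedComponentsWithStats(m); i=1+np.argmax(s[1:,4]); q=c[i]+[x0,222]; print('bolt',q,s[i],ray('wrist',*q,52,o).round(1))
for u in(179,259,339): print('tab',ray('wrist',u,187,44,o).round(1))
v=cv2.cvtColor(a,cv2.COLOR_RGB2BGR)
cv2.imwrite('pics/c1.png',np.hstack([cv2.resize(v[170:270,x:x+80],None,fx=5,fy=5,interpolation=cv2.INTER_NEAREST) for x in(140,300)]))
E
```

```text
bolt [180.51442308 243.70913462] [ 15   9  22  26 416] [ 508.1 -465.8   52. ]
bolt [335.81367925 242.65801887] [ 13   8  23  26 424] [ 567.4 -342.1   52. ]
tab [ 463.4 -444.    44. ]
tab [ 493.7 -381.8   44. ]
tab [ 524.1 -319.6   44. ]
```

View pics/c1.png

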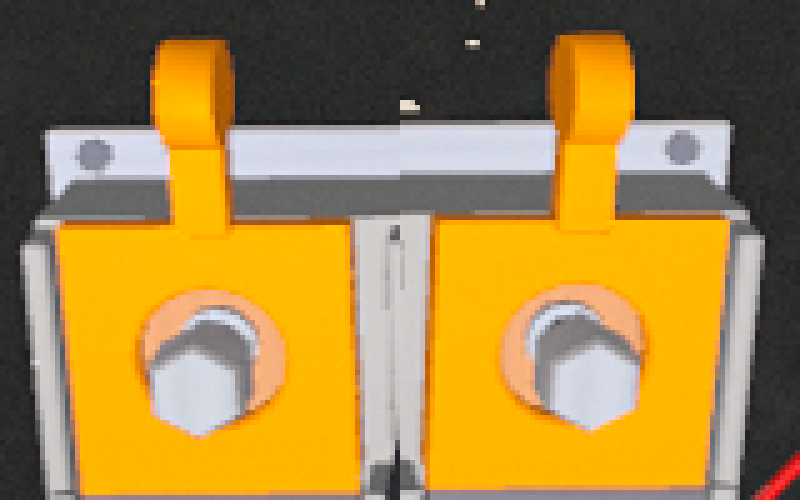

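>>> send_rows --increments '[{"linear": [-0.135,0.194,0],"roll": 0,"claw": 1},{"linear": [-0.135,0.194,0],"roll": 0,"claw": 1},{"linear": [-0.135,0.194,0],"roll": 0,"claw": 1},{"linear": [-0.135,0.194,0],"roll": 0,"claw": 1},{"linear": [0,0,0.29],"roll": 0,"claw": 1},{"linear": [0,0,0.29],"roll": 0,"claw": 1},{"linear": [0,0,0.29],"roll": 0,"claw": 1},{"linear": [0,0,0],"roll": 0,"claw": 1}]'

```text
time_s: 3.48
position: [571.9, -341.1, 253.5]
orientation: [[-0.9, 0.436, -0.005], [0.436, 0.9, 0.004], [0.006, 0.002, -1.0]]
contact_force: [-0.4, 0.2, -1.1]
width: -0.4
finger_force: 0.0
```

>>> send_rows --increments '[{"linear": [0,0,0],"roll": 0,"claw": 1},{"linear": [0,0,0],"roll": 0,"claw": 1}]'

```text
time_s: 3.65
position: [573.4, -343.1, 261.0]
orientation: [[-0.899, 0.438, 0.002], [0.438, 0.899, -0.002], [-0.003, -0.001, -1.0]]
contact_force: [0.4, 0.0, 0.7]
width: -0.3
finger_force: 0.0
```

```bash
python3 - <<'E'
from h import *
a,o=snap('wrist','w2.png'); print(o['position'],o['contact_force'])
b,_=snap('scene','s2.png')
c=eyes.get_calibration('scene');E=np.array(c['extrinsics'])
for p in[(572,-342.6,52),(541.5,-405.2,52),(510.9,-467.9,52)]:
    q=E[:3,:3]@p+E[:3,3];print(q[0]/q[2]*c['fx']+c['cx'],q[1]/q[2]*c['fy']+c['cy'])
v=cv2.cvtColor(a,cv2.COLOR_RGB2BGR); w=cv2.cvtColor(b,cv2.COLOR_RGB2BGR)
cv2.imwrite('pics/c2.png',np.vstack([v[120:370],cv2.resize(w[130:220,230:370],(512,329))]))
E
```

```text
[ 573.42241044 -343.07692045  260.97221607] [0.36144318 0.00999185 0.71464462]
275.6265474990528 176.99704784408212
301.7025806934184 168.3926474444453
327.0269668761948 160.05154556660585
```

View pics/c2.png

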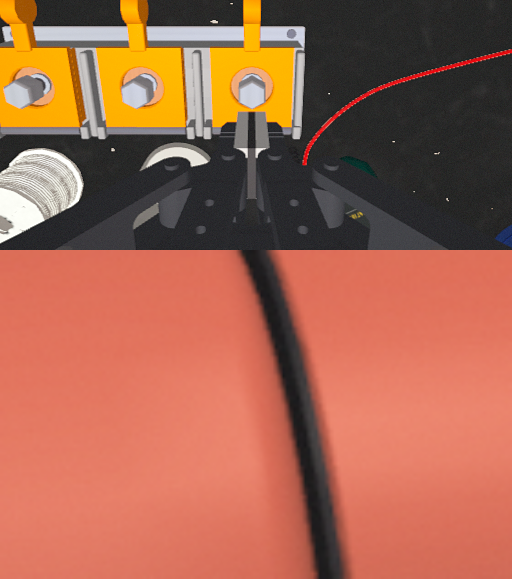

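The wrist picture shows the left bolt centred sideways near (251,213), just beyond the fingertips. The scene camera is blocked by the arm. I'll measure again with the arm settled.

>>> send_rows --increments '[{"linear": [0,0,0],"roll": 0,"claw": 1},{"linear": [0,0,0],"roll": 0,"claw": 1},{"linear": [0,0,0],"roll": 0,"claw": 1}]'

```text
time_s: 4.0
position: [573.1, -342.9, 258.6]
orientation: [[-0.898, 0.44, 0.001], [0.44, 0.898, -0.001], [-0.001, -0.0, -1.0]]
contact_force: [-0.7, -1.2, -0.4]
width: 0.1
finger_force: 0.0
```

```bash
python3 - <<'E'
from h import *
a,o=snap('wrist','w3.png'); print(o['position'],o['orientation'].round(3).tolist(),o['contact_force'])
g=cv2.cvtColor(a,cv2.COLOR_RGB2HSV)
for n,x0 in(('mid',115),('left',228)):
    r=g[185:232,x0:x0+50]; m=(((r[...,1]<60)&(r[...,2]>165))*255).astype(np.uint8)
    k,l,s,c=cv2.connectedComponentsWithStats(m); i=1+np.argmax(s[1:,4]); q=c[i]+[x0,185]; print(n,q,s[i],ray('wrist',*q,52,o).round(1))
v=cv2.cvtColor(a,cv2.COLOR_RGB2BGR)
cv2.imwrite('pics/c3.png',cv2.resize(v[110:250,100:300],None,fx=4,fy=4))
E
```

```text
[ 573.11133392 -342.88685652  258.58624122] [[-0.898, 0.44, 0.001], [0.44, 0.898, -0.001], [-0.001, -0.0, -1.0]] [-0.68878721 -1.15722918 -0.39880536]
mid [132.40681363 218.0240481 ] [  5  20  26  27 499] [ 539.5 -404.8   52. ]
left [250.81640625 217.8984375 ] [ 10  20  26  26 512] [ 570.  -342.1   52. ]
```

View pics/c3.png

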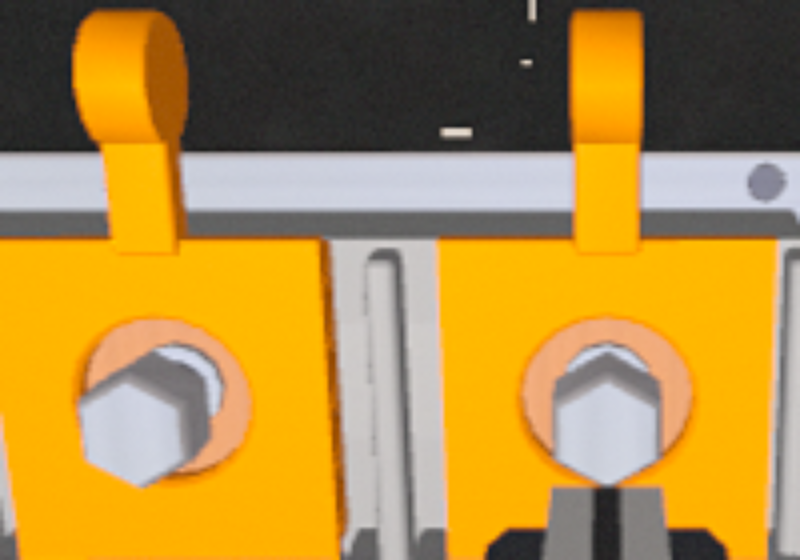

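The zoomed wrist view shows the left bolt's top centred near (251,218) in full-picture pixels, with the fingertip edge just beyond it. The middle bolt's top is near (132,218) and both tabs are clear. Next I'll lower onto the left bolt.

>>> send_rows --increments '[{"linear": [0.03,-0.005,0.1],"roll": 0,"claw": 1},{"linear": [0,0,0.1],"roll": 0,"claw": 1},{"linear": [0,0,0.08],"roll": 0,"claw": 1},{"linear": [0,0,0],"roll": 0,"claw": 1},{"linear": [0,0,0],"roll": 0,"claw": 1},{"linear": [0,0,0],"roll": 0,"claw": 1}]'

```text
time_s: 4.55
position: [570.0, -341.8, 229.6]
orientation: [[-0.898, 0.44, -0.0], [0.44, 0.898, 0.0], [0.0, 0.0, -1.0]]
contact_force: [0.7, 0.3, -0.1]
width: -0.3
finger_force: 0.0
```

>>> send_rows --increments '[{"linear": [0,0,0.02],"roll": 0,"claw": 1},{"linear": [0,0,0.02],"roll": 0,"claw": 1},{"linear": [0,0,0.01],"roll": 0,"claw": 1},{"linear": [0,0,0],"roll": 0,"claw": 1}]'

```text
time_s: 4.88
position: [570.2, -341.9, 225.0]
orientation: [[-0.898, 0.44, 0.001], [0.44, 0.898, -0.0], [-0.001, -0.0, -1.0]]
contact_force: [0.5, -0.7, 2.2]
width: 0.3
finger_force: 0.7
```

>>> send_rows --increments '[{"linear": [0,0,0.01],"roll": 0,"claw": 1},{"linear": [0,0,0.005],"roll": 0,"claw": 1},{"linear": [0,0,0],"roll": 0,"claw": 1}]'

```text
time_s: 5.13
position: [570.2, -341.9, 224.8]
orientation: [[-0.898, 0.44, 0.001], [0.44, 0.898, -0.001], [-0.001, -0.0, -1.0]]
contact_force: [-4.2, 2.0, 11.4]
width: 0.0
finger_force: 5.5
```

>>> send_rows --increments '[{"linear": [0,0,0.01],"roll": 0,"claw": 1},{"linear": [0,0,0.005],"roll": 0,"claw": 1},{"linear": [0,0,0],"roll": 0,"claw": 1}]'

```text
time_s: 5.38
position: [570.2, -341.9, 224.6]
orientation: [[-0.898, 0.44, 0.001], [0.44, 0.898, -0.001], [-0.001, -0.001, -1.0]]
contact_force: [-7.4, 6.1, 20.5]
width: -0.0
finger_force: 10.1
```

Left bolt is firm (20 N, about 0.4 mm travel). On to the middle bolt.

>>> send_rows --increments '[{"linear": [0,0,-0.1],"roll": 0,"claw": 1},{"linear": [0,0,-0.1],"roll": 0,"claw": 1},{"linear": [0,-0.233,0],"roll": 0,"claw": 1},{"linear": [0,-0.233,0],"roll": 0,"claw": 1},{"linear": [0,-0.234,0],"roll": 0,"claw": 1},{"linear": [0,0,0],"roll": 0,"claw": 1},{"linear": [0,0,0],"roll": 0,"claw": 1},{"linear": [0,0,0],"roll": 0,"claw": 1}]'

```text
time_s: 6.05
position: [539.4, -404.5, 241.8]
orientation: [[-0.898, 0.44, 0.0], [0.44, 0.898, 0.0], [0.0, 0.0, -1.0]]
contact_force: [-0.0, -0.2, 0.5]
width: -0.2
finger_force: 0.0
```

>>> send_rows --increments '[{"linear": [0,0,0.05],"roll": 0,"claw": 1},{"linear": [0,0,0.05],"roll": 0,"claw": 1},{"linear": [0,0,0.03],"roll": 0,"claw": 1},{"linear": [0,0,0.02],"roll": 0,"claw": 1},{"linear": [0,0,0],"roll": 0,"claw": 1},{"linear": [0,0,0],"roll": 0,"claw": 1}]'

```text
time_s: 6.55
position: [539.3, -404.5, 226.4]
orientation: [[-0.898, 0.44, -0.0], [0.44, 0.898, 0.0], [0.0, 0.0, -1.0]]
contact_force: [-0.3, -0.8, -1.2]
width: 0.9
finger_force: 0.0
```

>>> send_rows --increments '[{"linear": [0,0,0.01],"roll": 0,"claw": 1},{"linear": [0,0,0.01],"roll": 0,"claw": 1},{"linear": [0,0,0.01],"roll": 0,"claw": 1},{"linear": [0,0,0],"roll": 0,"claw": 1}]'

```text
time_s: 6.88
position: [539.3, -404.8, 223.8]
orientation: [[-0.898, 0.44, 0.001], [0.44, 0.898, -0.0], [-0.001, 0.0, -1.0]]
contact_force: [0.8, -0.6, 0.3]
width: -0.2
finger_force: 0.4
```

>>> send_rows --increments '[{"linear": [0,0,0.01],"roll": 0,"claw": 1},{"linear": [0,0,0.005],"roll": 0,"claw": 1},{"linear": [0,0,0],"roll": 0,"claw": 1}]'

```text
time_s: 7.13
position: [539.3, -404.8, 222.2]
orientation: [[-0.898, 0.44, 0.0], [0.44, 0.898, -0.0], [-0.0, -0.0, -1.0]]
contact_force: [0.5, -0.3, 1.8]
width: 0.1
finger_force: 0.7
```

>>> send_rows --increments '[{"linear": [0,0,0.01],"roll": 0,"claw": 1},{"linear": [0,0,0.01],"roll": 0,"claw": 1},{"linear": [0,0,0.01],"roll": 0,"claw": 1},{"linear": [0,0,0],"roll": 0,"claw": 1}]'

```text
time_s: 7.47
position: [539.3, -404.8, 219.5]
orientation: [[-0.898, 0.44, 0.0], [0.44, 0.898, -0.0], [-0.0, -0.0, -1.0]]
contact_force: [0.7, -0.0, 4.5]
width: 0.1
finger_force: 2.3
```

>>> send_rows --increments '[{"linear": [0,0,0.01],"roll": 0,"claw": 1},{"linear": [0,0,0.01],"roll": 0,"claw": 1},{"linear": [0,0,0],"roll": 0,"claw": 1}]'

```text
time_s: 7.72
position: [539.4, -404.7, 219.3]
orientation: [[-0.898, 0.44, 0.001], [0.44, 0.898, -0.001], [-0.001, -0.001, -1.0]]
contact_force: [-4.5, 3.9, 17.6]
width: 0.1
finger_force: 8.8
```

The middle bolt sank 6 mm to its stop, so it is the loose one. Next is the right bolt.

>>> send_rows --increments '[{"linear": [0,0,-0.13],"roll": 0,"claw": 1},{"linear": [0,0,-0.12],"roll": 0,"claw": 1},{"linear": [0,-0.233,0],"roll": 0,"claw": 1},{"linear": [0,-0.233,0],"roll": 0,"claw": 1},{"linear": [0,-0.234,0],"roll": 0,"claw": 1},{"linear": [0,0,0],"roll": 0,"claw": 1},{"linear": [0,0,0],"roll": 0,"claw": 1},{"linear": [0,0,0],"roll": 0,"claw": 1}]'

```text
time_s: 8.38
position: [508.5, -467.3, 242.3]
orientation: [[-0.898, 0.44, 0.0], [0.44, 0.898, 0.0], [0.0, 0.0, -1.0]]
contact_force: [0.0, 0.1, 0.1]
width: 0.2
finger_force: 0.0
```

>>> send_rows --increments '[{"linear": [0,0,0.05],"roll": 0,"claw": 1},{"linear": [0,0,0.05],"roll": 0,"claw": 1},{"linear": [0,0,0.03],"roll": 0,"claw": 1},{"linear": [0,0,0.01],"roll": 0,"claw": 1},{"linear": [0,0,0],"roll": 0,"claw": 1},{"linear": [0,0,0],"roll": 0,"claw": 1}]'

```text
time_s: 8.88
position: [508.6, -467.4, 228.1]
orientation: [[-0.898, 0.44, -0.0], [0.44, 0.898, 0.0], [0.0, 0.0, -1.0]]
contact_force: [-0.8, 0.0, -0.1]
width: 0.1
finger_force: 0.0
```

>>> send_rows --increments '[{"linear": [0,0,0.01],"roll": 0,"claw": 1},{"linear": [0,0,0.01],"roll": 0,"claw": 1},{"linear": [0,0,0.01],"roll": 0,"claw": 1},{"linear": [0,0,0.01],"roll": 0,"claw": 1},{"linear": [0,0,0],"roll": 0,"claw": 1}]'

```text
time_s: 9.3
position: [508.5, -467.6, 224.9]
orientation: [[-0.898, 0.44, 0.0], [0.44, 0.898, -0.0], [-0.0, -0.0, -1.0]]
contact_force: [-1.3, 2.5, 4.8]
width: -0.0
finger_force: 2.6
```

>>> send_rows --increments '[{"linear": [0,0,0.01],"roll": 0,"claw": 1},{"linear": [0,0,0.01],"roll": 0,"claw": 1},{"linear": [0,0,0],"roll": 0,"claw": 1}]'

```text
time_s: 9.55
position: [508.5, -467.6, 224.7]
orientation: [[-0.898, 0.44, 0.001], [0.44, 0.898, -0.001], [-0.001, -0.001, -1.0]]
contact_force: [-5.9, 6.8, 15.8]
width: -0.1
finger_force: 8.4
```

Right bolt is firm. Now over the middle tab with the fingers part open.

>>> send_rows --increments '[{"linear": [0,0,-0.2],"roll": 0,"claw": 1},{"linear": [0,0,-0.2],"roll": 0,"claw": 1},{"linear": [0.173,0.233,0],"roll": 0,"claw": 0.2},{"linear": [0.173,0.233,0],"roll": 0,"claw": 0.2},{"linear": [0.174,0.234,0],"roll": 0,"claw": 0.2},{"linear": [0,0,0],"roll": 0,"claw": 0.2},{"linear": [0,0,0],"roll": 0,"claw": 0.2},{"linear": [0,0,0],"roll": 0,"claw": 0.2}]'

```text
time_s: 10.22
position: [492.7, -382.1, 262.5]
orientation: [[-0.898, 0.44, 0.001], [0.44, 0.898, -0.001], [-0.001, -0.0, -1.0]]
contact_force: [-0.0, -0.3, 0.4]
width: 34.0
finger_force: 0.0
```

>>> send_rows --increments '[{"linear": [0,0,0],"roll": 0,"claw": 0.2},{"linear": [0,0,0],"roll": 0,"claw": 0.2}]'

```text
time_s: 10.38
position: [492.6, -382.8, 262.3]
orientation: [[-0.898, 0.441, 0.0], [0.441, 0.898, -0.0], [-0.001, -0.0, -1.0]]
contact_force: [-0.2, 0.4, 0.3]
width: 34.0
finger_force: 0.0
```

```bash
python3 - <<'E'
from h import *
a,o=snap('wrist','w4.png'); print(o['position'],o['orientation'].round(3).tolist(),o['width'])
E
```

```text
[ 492.58785372 -382.79740833  262.2994752 ] [[-0.898, 0.441, 0.0], [0.441, 0.898, -0.0], [-0.001, -0.0, -1.0]] 34.01706513015042
```

View pics/w4.png

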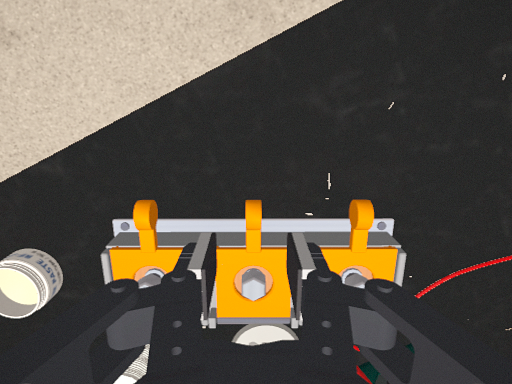

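The wrist picture shows the middle tab at (254,213), between the fingers and about 1.4 mm towards +y. The middle bolt is visibly lower and all caps are shut. Descending to pinch.

>>> send_rows --increments '[{"linear": [0,0.012,0.2],"roll": 0,"claw": 0.2},{"linear": [0,0,0.2],"roll": 0,"claw": 0.2},{"linear": [0,0,0.15],"roll": 0,"claw": 0.2},{"linear": [0,0,0.1],"roll": 0,"claw": 0.2},{"linear": [0,0,0.03],"roll": 0,"claw": 0.2},{"linear": [0,0,0],"roll": 0,"claw": 0.2},{"linear": [0,0,0],"roll": 0,"claw": 0.2},{"linear": [0,0,0],"roll": 0,"claw": 0.2}]'

```text
time_s: 11.1
position: [493.4, -381.3, 195.5]
orientation: [[-0.898, 0.44, 0.001], [0.44, 0.898, -0.001], [-0.002, -0.001, -1.0]]
contact_force: [-0.0, 0.2, -0.2]
width: 34.1
finger_force: 0.0
```

>>> send_rows --increments '[{"linear": [0,0,0],"roll": 0,"claw": 1},{"linear": [0,0,0],"roll": 0,"claw": 1},{"linear": [0,0,0],"roll": 0,"claw": 1},{"linear": [0,0,0],"roll": 0,"claw": 1},{"linear": [0,0,0],"roll": 0,"claw": 1},{"linear": [0,0,0],"roll": 0,"claw": 1}]'

```text
time_s: 11.6
position: [493.2, -381.3, 195.0]
orientation: [[-0.898, 0.44, 0.001], [0.44, 0.898, -0.002], [-0.001, -0.001, -1.0]]
contact_force: [-3.1, -3.4, 5.8]
width: 8.7
finger_force: 59.7
```

>>> send_rows --increments '[{"linear": [-0.004,0,-0.08],"roll": 0,"claw": 1},{"linear": [-0.012,0,-0.079],"roll": 0,"claw": 1},{"linear": [-0.02,0,-0.077],"roll": 0,"claw": 1},{"linear": [-0.027,0,-0.076],"roll": 0,"claw": 1},{"linear": [0,0,0],"roll": 0,"claw": 1}]'

```text
time_s: 12.02
position: [498.9, -384.0, 225.7]
orientation: [[-0.898, 0.44, -0.0], [0.44, 0.898, -0.001], [-0.0, -0.001, -1.0]]
contact_force: [0.0, -8.0, -6.8]
width: 8.7
finger_force: 58.6
```

>>> send_rows --increments '[{"linear": [-0.035,0,-0.072],"roll": 0,"claw": 1},{"linear": [-0.042,0,-0.068],"roll": 0,"claw": 1},{"linear": [-0.048,0,-0.063],"roll": 0,"claw": 1},{"linear": [-0.055,0,-0.059],"roll": 0,"claw": 1},{"linear": [0,0,0],"roll": 0,"claw": 1}]'

```text
time_s: 12.43
position: [514.7, -391.8, 250.9]
orientation: [[-0.898, 0.44, -0.002], [0.44, 0.898, 0.0], [0.002, -0.001, -1.0]]
contact_force: [-3.0, -5.7, -5.3]
width: 8.8
finger_force: 59.5
```

>>> send_rows --increments '[{"linear": [-0.06,0,-0.053],"roll": 0,"claw": 1},{"linear": [-0.065,0,-0.046],"roll": 0,"claw": 1},{"linear": [-0.069,0,-0.04],"roll": 0,"claw": 1},{"linear": [-0.073,0,-0.033],"roll": 0,"claw": 1},{"linear": [0,0,0],"roll": 0,"claw": 1},{"linear": [0,0,0],"roll": 0,"claw": 1},{"linear": [0,0,0],"roll": 0,"claw": 1}]'

```text
time_s: 13.02
position: [538.2, -403.3, 267.4]
orientation: [[-0.898, 0.44, -0.003], [0.44, 0.898, 0.001], [0.003, -0.0, -1.0]]
contact_force: [-3.9, -4.5, -3.6]
width: 8.5
finger_force: 60.1
```

```bash
python3 - <<'E'
from h import *
a,o=snap('wrist','w5.png'); b,_=snap('top','t5.png')
v=cv2.cvtColor(a,cv2.COLOR_RGB2BGR);w=cv2.cvtColor(b,cv2.COLOR_RGB2BGR)
cv2.imwrite('pics/c5.png',np.vstack([v[130:384],cv2.resize(w[120:240,240:430],(512,323))]))
print(o['position'],o['width'],o['contact_force'],o['finger_force'])
E
```

```text
[ 538.15698683 -403.29495194  267.4274511 ] 8.535102183259061 [-3.89444247 -4.46693422 -3.62103221] 60.07258334895596
```

View pics/c5.png

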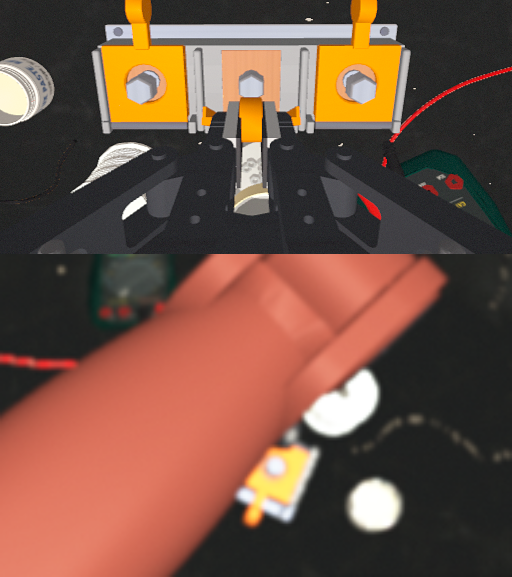

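The wrist view shows the middle cap standing upright in the pinch, with its bolt exposed near (251,215). The two outer caps are shut. The spool, jar and pot are where they were. I'll let the arm settle, then hand in.

>>> send_rows --increments '[{"linear": [0,0,0],"roll": 0,"claw": 1},{"linear": [0,0,0],"roll": 0,"claw": 1},{"linear": [0,0,0],"roll": 0,"claw": 1},{"linear": [0,0,0],"roll": 0,"claw": 1}]'

```text
time_s: 13.45
position: [538.1, -403.3, 267.4]
orientation: [[-0.898, 0.44, -0.003], [0.44, 0.898, 0.001], [0.003, -0.0, -1.0]]
contact_force: [-3.1, -3.8, -3.3]
width: 8.3
finger_force: 60.0
```

```bash
python3 -c "
from h import *
print(env.get_obs()['position'],env.hand_in())"
```

```text
the job is handed in; nothing more can be done
[ 538.09902818 -403.29735382  267.39705352] None
```

I tapped the bolts left, middle, right; the middle one was loose and sank about 6 mm, and I handed the job in at about 13.5 s with its cap held open at about 1.15 rad (full opening 1.45), the other two caps shut and no sign that the spool, jar or pot had moved.

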